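# Hang the work lantern on its lamp arm by the latch hook

### The job

Hang the cordless lantern on the round rod of the lamp post: bring its hook over the rod and push down until the sprung latch snaps shut below the rod and the rod is fully home, slowly enough not to slam it home, and without leaning hard on the rod. Before you let go, tug the hook gently upward so that the shut latch takes the pull, then lower it home again. Leave the lantern hanging still, latch shut, and everything else on the bench where it was.

Things in the scene. Friction and masses are not known exactly. Their poses are not given: they have to be found in the camera images.
- lamp: Cordless lantern, 0.34 to 0.50 kg: upright cylinder 66 mm across, 92 mm high, with a flat steel hook plate 12 mm thick on top (260 mm high in all). Origin: centre of its underside; z up; the plate lies in the x-z plane, y is its thickness. The hook's shank rises at x = -22 to -10 mm, its bill comes down at x = +10 to +20 mm. Centre of mass within 3 mm of the z axis.
- hook_seat (a point): Where the rod's centre lies when fully home in the hook's throat: on the lantern's z axis, 194 mm above its underside; axes as the lantern's. The throat between bill and shank is 20 mm wide and opens downward. With the hook raised about 16 mm from home the rod bears on the shut latch; let go so raised, the lantern would drop on the rod far too hard.
- hook_gap (a point): Middle of the open gap of the hook, 60 mm below hook_seat, between the bill's rounded point (33 mm below hook_seat) and the foot of the shank (86 mm below). Here the rod can come in freely, sideways from the lantern's +x side or endwise along y.
- hook_lug (a point): Centre of the flat lug on top of the hook, to hold it by, 46 mm above hook_seat. The lug is 12 mm thick (along the lantern's y) and 26 mm wide (x), from 25 to 66 mm above hook_seat; below it are the hook's shoulders, 42 mm wide: fingertips may reach down to them.
- latch: Sprung steel tongue 19 mm long across the throat's mouth. Origin: its hinge on the shank, 24 mm below hook_seat; x along the tongue: parallel to the lantern's x when shut, turned up to 1.5 rad upward when folded into the throat. The rod swings it open at 8 to 14 N (the lantern's weight is not enough) and must come within 3 mm of home to let it snap shut below; it cannot open downward.
- stand: Lamp post screwed to the bench. Origin: on its axis at bench height; z up. Flange 110 mm across, post 22 mm thick, 287 mm high. A clamp collar 38 mm across carries a level steel rod, 12 mm thick, pointing along the stand's -x from 25 to 170 mm off the axis, with a 15 mm ball end. The hook goes over it with its plate square to the rod (lantern's y along the rod), either way round.
- rod_foot (a point): Point on the bench straight below the rod, 105 mm from the post's axis along the stand's -x, where the hook may go. The collar was clamped by hand: the rod's axis lies anywhere from 228 to 252 mm above this point, not measured here, to be seen or felt. The rod is rigid; no more than 30 N may ever bear on it or the post: pushing at over 15 mm/s, the hook lands harder than that as the latch gives.
- wax_tin: Low round steel tin, 80 mm across, 55 mm high; bystander. Origin: centre of its underside.
- glue: White glue bottle, 60 mm across, 165 mm high; bystander. Origin: centre of its underside.
- mallet: Wooden mallet lying on the bench, head 65 x 130 x 55 mm, 258 mm long in all; bystander. Origin: on the bench near the middle of its length; x along the handle to the head.
Things that resemble listed ones, but are neither listed nor needed, are in the scene too. Leave any blue or purple look-alike of the lamp alone.

How it is judged:
On the way, in this order (a step that is already met when the one before it is completed fails the run):
1. the hand-held hook is pushed onto the rod so that the rod swings the latch open (x of hook_seat in the frame of stand between -0.165 and -0.03 m and y of hook_seat in the frame of stand between -0.01 and 0.01 m and angle between the x axis of latch and the x axis of lamp, either way round above 0.5 rad and contact force between latch and stand above 2 N and contact force between the fingers and lamp above 0.5 N), for 0.05 s.
2. the latch is shut again with the rod home in the hook (x of hook_seat in the frame of stand between -0.165 and -0.03 m and y of hook_seat in the frame of stand between -0.01 and 0.01 m and z of hook_seat in the frame of stand between 0.226 and 0.255 m and angle between the x axis of latch and the x axis of lamp, either way round below 0.12 rad and contact force between latch and stand below 1 N), for 0.2 s.
3. the hook is tugged upward and the shut latch takes the pull on the rod (x of hook_seat in the frame of stand between -0.165 and -0.03 m and y of hook_seat in the frame of stand between -0.01 and 0.01 m and angle between the x axis of latch and the x axis of lamp, either way round below 0.12 rad and contact force between latch and stand above 4 N and contact force between the fingers and lamp above 0.5 N), for 0.1 s.
At the end, for the whole second after the job is handed in: The lantern hangs at rest from the rod, released, upright within 14 degrees, the rod home in the hook between collar and end of the rod and within 10 mm sideways, not resting on the latch, the latch shut (within 0.12 rad); before that the shut latch has taken an upward pull of over 4 N (all of step 2 and contact force between lamp and stand above 1.5 N and angle between lamp's own z axis and vertical below 0.25 rad and linear speed of lamp below 0.03 m/s and angular speed of lamp below 0.3 rad/s); the robot touches nothing.
It fails at once if the lantern or its hook presses on the lamp post or rod with more than 30 N (contact force between lamp and stand above 30 N).
It fails at once if the lantern is knocked over or tipped by more than 45 degrees (angle between lamp's own z axis and vertical above 0.79 rad).
It fails at once if the glue bottle, mallet or wax tin is moved by more than 25 mm (distance of any of glue, mallet, wax_tin from where it was at the start of the episode above 0.025 m).
It also fails if it takes over 72 s, if anything falls off the work surface, if the arm or the gripper's body presses on something with over 40 N, if the wrist force passes 120 N, or if a joint passes its speed limit or range.

### The arm

A 6-joint arm with a two-finger parallel gripper is mounted at the origin on the work surface. World frame = base frame: x ahead of the robot, y to its left, z up, the work surface at z = 0. Lengths are in m, angles in rad, forces in N, time in s.
With the tool pointing down it reaches from about 0.325 to 0.85 m from the base axis. Payload 4.4 kg.
Tool frame: the origin (TCP) lies at the very end of the fingers, on their centre line; the grasp point (between the pads) lies behind it (robot.tcp_to_grasp is the x of the grasp point in the tool frame, in m); x points along the fingers, z is the direction in which the jaws open and shut, and the axes are right-handed (so a half turn about x gives the same grasp; the last joint's range is limited). The gripper opens to 94 mm and grips with 3 to 60 N. Pads are 16 mm wide; open, the fingers measure 119 mm over their backs; the gripper's body (75 mm by 177 mm) begins 78 mm behind the grasp point.
Start: joints at [1.014, 0.207, 1.542, -0, 1.393, -0.15], TCP at [0.227, 0.528, 0.205] pointing down, gripper open.
Joint ranges: [-2.73, 2.73], [-0.86, 2.22], [0.23, 2.46], [-1.11, 4.25], [0.08, 2.63], [-2.82, 2.82]. Speed limits (rad/s): [2.79, 2.79, 3.14, 3.14, 3.14, 3.14].

### API

Orientations are given as a 3x3 rotation matrix whose columns are the frame's x, y, z axes.
In Python, from station import robot, viewer gives the robot as it stands. The module is installed in compiled form; this text tells all that it offers.
- The arm moves only by the tool move_arm, never from a script. Its argument "increments" is a list of rows, each an object of numbers: "tx", "ty", "tz": the shift along the tool's x, y, z in mm; "wx", "wy", "wz": the turn, a rotation vector about the tool's x, y, z in rad. A call has 1 to 20 rows; each row is the pose to reach, as a shift and turn from the pose commanded when the call began, along the tool's axes at that moment; what a row does not reach only later rows make up. A row lasts 1/10 s, in which the tool goes at most 50 mm and 8.59 degrees, less where a joint would pass 70% of its speed; a pose out of reach is approached as far as the arm can. A call with a gripper value outside its range is refused whole. "hand" is the finger opening in mm, from 0 to 94, set as the call begins (left out, the last holds). The fingers move at their own pace and stop on an object; "squeeze" is the grip in N (left out, the last holds). Time passes only in rows, so rows that repeat a pose let the fingers close. It gives the time, the measured TCP pose, the force and the opening at its end, in the units of the state.
- robot.sense(): the state, without advancing time (a new reading comes with each control period).
- viewer.capture(name): name is "side" or "top"; returns (picture, depth): 400x640x3 uint8, red, green, blue; 400x640 float32, m along the optical axis (not along the pixel's ray), 0 where there is no reading.
- viewer.camera_params(name): a dict with "fx", "fy", "cx", "cy" (pixels), "view" (4x4, takes a point from world to camera coordinates). Camera axes: x right, y down, z forward; pixel columns grow to the right and rows downward; lengths in m; the calibration is good to about 2 mm. A picture is of the moment at which its call begins. camera_params takes no time and is no camera call.
- robot.hand_in(): hands the job in, once; it reports no verdict.
The state is a dict: "time": time; "joint_pos": joint angles; "qd": joint speeds; "effort": joint torques, N m; "tool_pos": TCP position; "orientation": TCP orientation; "force": force on the tool from outside, world axes, zero at the start; "moment": the same for the moment, N m; "opening": finger opening in m.
Only numpy, scipy, OpenCV 4.12 (cv2) and the standard library are available. Lean on these libraries where they do the work, as an engineer would, in place of code of your own. Each camera call takes 0.05 s, during which the arm holds its last target.

## Working session

There is one attempt and no reset: what is moved stays moved. The work goes in short steps, Python scripts to look and compute and a tool call to move; the robot and the scene stay as the last step left them, time stands still between calls to the robot, and variables do not carry over. Pictures are saved under pics/ and viewed, and the job is handed in when it is done.

Besides the shell and the picture viewer there is one more tool, called by a JSON object that holds its "op" and its "data". move_arm: Moves the arm, as the interface text tells. Its arguments: {"type":"object","properties":{"increments":{"type":"array"},"hand":{"type":"number"},"squeeze":{"type":"number"}},"required":["increments"]}

```bash
mkdir -p pics; python3 - <<'E'
from station import robot, viewer
import cv2,numpy as np
for n in("side","top"):
    p,d=viewer.capture(n); cv2.imwrite(f"pics/{n}0.png",p[:,:,::-1]); np.savez(f"{n}0.npz",p=p,d=d)
    print(n,viewer.camera_params(n))
print(robot.sense(),robot.tcp_to_grasp)
E
```

```text
side {'fx': 386.51628823108166, 'fy': 386.51628823108166, 'cx': 319.0417806316707, 'cy': 198.8575150695714, 'view': array([[ 0.99129826, -0.13108586,  0.01201083, -0.55170971],
       [-0.09002285, -0.7416742 , -0.66469186,  0.19542401],
       [ 0.09603983,  0.65782663, -0.74702107,  0.96540364],
       [ 0.        ,  0.        ,  0.        ,  1.        ]])}
top {'fx': 440.64088787336414, 'fy': 440.64088787336414, 'cx': 311.49882360202156, 'cy': 200.2545960685087, 'view': array([[-6.87199775e-03, -9.99976216e-01,  5.85709242e-04,
         4.65402187e-02],
       [-9.95741969e-01,  6.78905151e-03, -9.19338905e-02,
         5.59054609e-01],
       [ 9.19277275e-02, -1.21498476e-03, -9.95764940e-01,
         1.27527163e+00],
       [ 0.00000000e+00,  0.00000000e+00,  0.00000000e+00,
         1.00000000e+00]])}
{'time': 0.1, 'joint_pos': array([ 1.01446639e+00,  2.07355449e-01,  1.54276513e+00, -1.02627710e-05,
        1.39348218e+00, -1.50513598e-01]), 'qd': array([-0.00187519, -0.00213987, -0.00291523,  0.00139116,  0.00066068,
        0.00151403]), 'effort': array([-2.70316214e-04, -3.71865249e+01, -2.82293022e+01,  6.99448376e-02,
        3.11233022e-02, -2.67410030e-05]), 'tool_pos': array([0.22663637, 0.52768428, 0.20441698]), 'orientation': array([[-1.05290109e-03, -9.18781002e-01,  3.94766212e-01],
       [-1.71230877e-03,  3.94767509e-01,  9.18779452e-01],
       [-9.99997980e-01,  2.91422234e-04, -1.98888791e-03]]), 'force': array([-0.22314015,  0.4185498 ,  0.02470159]), 'moment': array([ 0.00186258,  0.01422099, -0.04258717]), 'opening': 0.09419386205447867} -0.0188
```

View pics/side0.png

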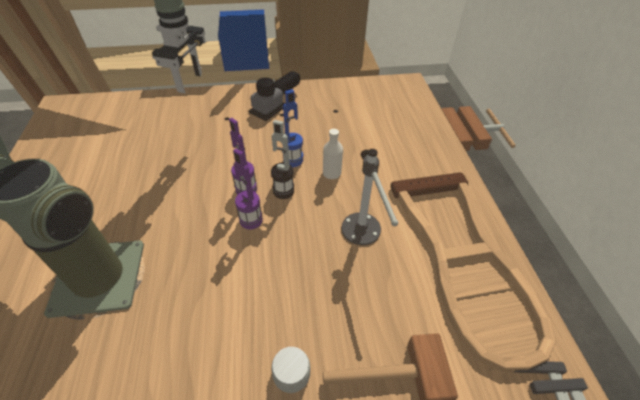

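View pics/top0.png

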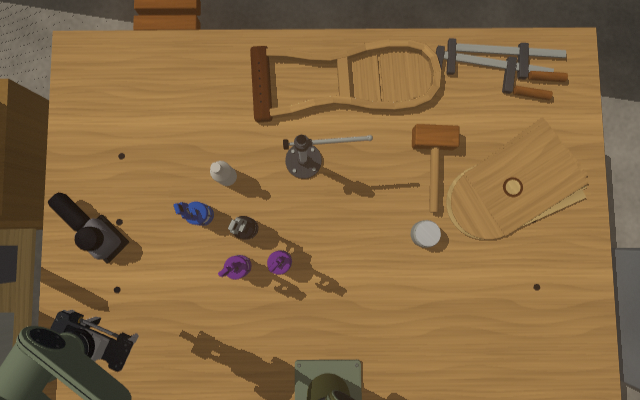

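The lamp with the grey hook is at about (243,227) in the top view and (283,180) in the side view. It has a blue look-alike and two purple ones next to it. The post is at top (304,158), and its rod runs right to (372,138).

```bash
cat > h.py <<'E'
import numpy as np,cv2
from station import robot, viewer
def load(n,i): z=np.load(f"{n}{i}.npz"); return z['p'],z['d']
def cap(n,i):
    p,d=viewer.capture(n); cv2.imwrite(f"pics/{n}{i}.png",p[:,:,::-1]); np.savez(f"{n}{i}.npz",p=p,d=d); return p,d
def cloud(n,d):
    c=viewer.camera_params(n); v,u=np.mgrid[:400,:640]
    P=np.stack([(u-c['cx'])/c['fx']*d,(v-c['cy'])/c['fy']*d,d],-1)
    V=np.array(c['view']); W=(P-V[:3,3])@V[:3,:3]; W[d<=0]=np.nan; return W
def proj(n,X):
    c=viewer.camera_params(n);V=np.array(c['view']);p=V[:3,:3]@np.array(X)+V[:3,3]
    return np.array([p[0]/p[2]*c['fx']+c['cx'],p[1]/p[2]*c['fy']+c['cy']])
def ray(n,u,v):
    c=viewer.camera_params(n);V=np.array(c['view']);R=V[:3,:3]
    d=R.T@np.array([(u-c['cx'])/c['fx'],(v-c['cy'])/c['fy'],1]); return -R.T@V[:3,3],d/np.linalg.norm(d)
def crop(n,i,x0,y0,w,h,s):
    p,_=load(n,i); im=cv2.resize(p[y0:y0+h,x0:x0+w,::-1],None,fx=s,fy=s,interpolation=cv2.INTER_CUBIC); cv2.imwrite(f"pics/{n}{i}_c{x0}_{y0}.png",im)
E
python3 - <<'E'
from h import *
for n in("side","top"):
    p,d=load(n,0); W=cloud(n,d)
    print(n)
    for (nm,uv) in {"side":dict(lampbody=(283,188),hook=(279,130),lamp2=(282,170),rodtip=(394,220),rodm=(383,195),collar=(370,158),flange=(360,235),tin=(290,360)),"top":dict(hook=(240,222),lug=(236,218),rodm=(340,140),rodtip=(370,138),collar=(302,142),table=(330,250),tin=(427,232),glue=(222,172))}[n].items(): print(nm,W[uv[1],uv[0]].round(3))
    # clouds
    m=(W[...,2]>0.2)&(W[...,0]>0.3)&(W[...,0]<0.7)
crop("side",0,220,80,200,180,4); crop("top",0,200,120,200,150,4)
E
```

```text
side
lampbody [0.479 0.206 0.046]
hook [0.481 0.228 0.238]
lamp2 [0.48  0.227 0.098]
rodtip [ 0.692 -0.103  0.251]
rodm [ 0.687 -0.032  0.249]
collar [0.677 0.062 0.271]
flange [0.674 0.039 0.011]
tin [ 0.459 -0.282  0.056]
top
hook [0.489 0.225 0.199]
lug [0.498 0.233 0.216]
rodm [ 0.688 -0.029  0.249]
rodtip [ 0.692 -0.103  0.251]
collar [0.675 0.065 0.289]
table [ 0.413 -0.011  0.008]
tin [ 0.463 -0.288  0.054]
glue [0.629 0.287 0.13 ]
```

View pics/side0_c220_80.png

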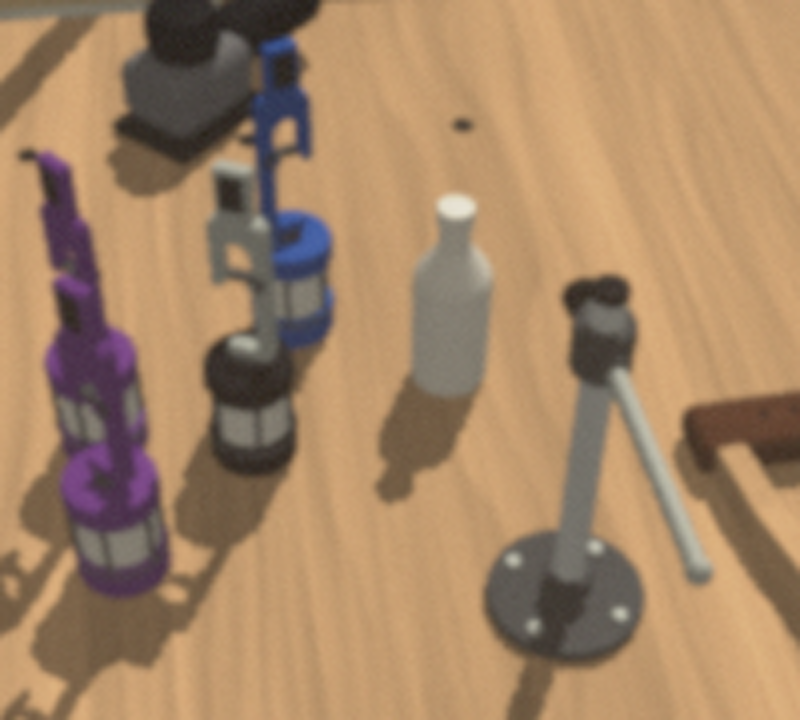

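View pics/top0_c200_120.png

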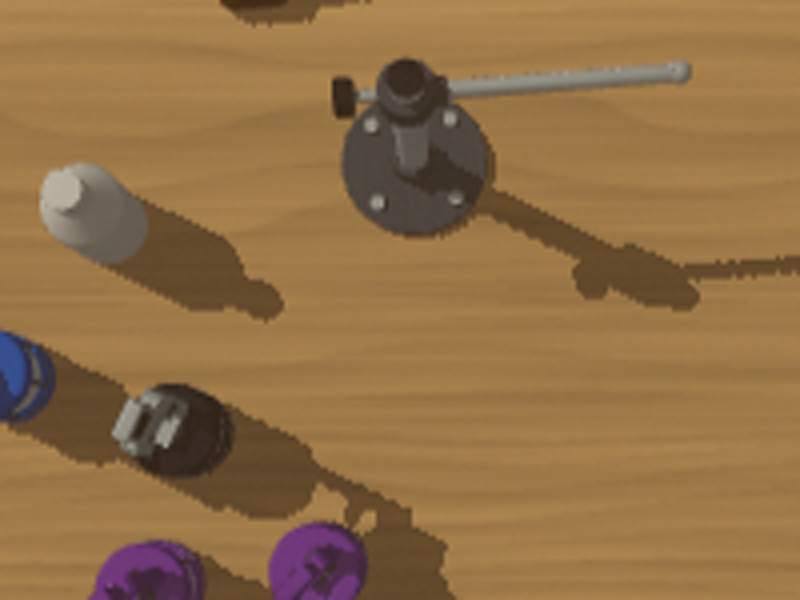

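```bash
python3 - <<'E'
from h import *
from scipy.optimize import least_squares
for n in("side","top"):
    p,d=load(n,0); W=cloud(n,d)
    m=(abs(W[...,0]-.42)<.03)&(abs(W[...,1]+.05)<.05); print(n,"table",np.nanmedian(W[m][:,2]),np.nanstd(W[m][:,2]))
    # hook
    m=(W[...,2]>0.11)&(W[...,2]<.275)&(np.hypot(W[...,0]-.482,W[...,1]-.227)<.04)
    Q=W[m]; C=p[m].astype(int); g=(abs(C[:,0]-C[:,2])<40)
    Q=Q[g]; print("hook n",len(Q)); 
    for a in np.arange(.11,.275,.02):
        s=Q[(Q[:,2]>=a)&(Q[:,2]<a+.02)]
        if len(s)>3: print(a.round(2),len(s),s.min(0).round(3),s.max(0).round(3),s.mean(0).round(4))
    q=Q[Q[:,2]>.13]; 
    if len(q)>5:
        c=q.mean(0)[:2]; u,s_,vt=np.linalg.svd(q[:,:2]-c); print("plate dir",vt[0],np.degrees(np.arctan2(vt[0,1],vt[0,0])),s_/np.sqrt(len(q)),c)
    # body
    m=(W[...,2]>0.02)&(W[...,2]<.085)&(np.hypot(W[...,0]-.482,W[...,1]-.227)<.045)
    q=W[m]
    if len(q)>20:
        r=least_squares(lambda k:np.hypot(q[:,0]-k[0],q[:,1]-k[1])-.033,[.48,.227],loss='soft_l1',f_scale=.003); print("axis",r.x,len(q),np.median(abs(r.fun)))
    # rod
    m=(W[...,2]>0.225)&(W[...,2]<.27)&(W[...,1]<0.02)&(W[...,1]>-.115)&(abs(W[...,0]-.69)<.03)
    q=W[m]; k=np.polyfit(q[:,1],q[:,0],1); print("rod x(y)",k,"n",len(q),"z quantiles",np.quantile(q[:,2],[.05,.25,.5,.75,.95]),"ymin",q[:,1].min())
    # post
    m=(W[...,2]>0.03)&(W[...,2]<.2)&(np.hypot(W[...,0]-.675,W[...,1]-.062)<.04)
    q=W[m]; r=least_squares(lambda k:np.hypot(q[:,0]-k[0],q[:,1]-k[1])-.011,[.675,.06],loss='soft_l1',f_scale=.003); print("post axis",r.x,len(q),np.median(abs(r.fun)))
E
```

```text
side table 0.0004959798571415749 0.0014982181983746485
hook n 449
0.11 28 [0.484 0.221 0.11 ] [0.502 0.232 0.129] [0.4949 0.2258 0.1188]
0.13 30 [0.488 0.22  0.13 ] [0.502 0.233 0.148] [0.4944 0.2251 0.1384]
0.15 34 [0.461 0.22  0.15 ] [0.501 0.244 0.17 ] [0.4891 0.2272 0.1605]
0.17 78 [0.46  0.219 0.17 ] [0.501 0.242 0.19 ] [0.4823 0.2295 0.1785]
0.19 75 [0.46 0.22 0.19] [0.502 0.24  0.21 ] [0.481  0.2302 0.2014]
0.21 87 [0.462 0.22  0.21 ] [0.501 0.243 0.23 ] [0.4817 0.2304 0.2191]
0.23 63 [0.468 0.224 0.23 ] [0.492 0.236 0.25 ] [0.4803 0.2303 0.2404]
0.25 54 [0.467 0.226 0.25 ] [0.493 0.241 0.262] [0.4799 0.232  0.2569]
plate dir [ 0.92910916 -0.36980558] -21.703627373588425 [0.01224958 0.00283855] [0.48275081 0.22975239]
axis [0.48047537 0.23972296] 335 0.0020165665404669117
rod x(y) [-0.06854092  0.68618623] n 287 z quantiles [0.24235593 0.24566358 0.24731241 0.24844055 0.24971083] ymin -0.1096441300367993
post axis [0.67766368 0.05067899] 415 0.0028279880631703735
top table 0.0009144086154489005 0.002641647669456982
hook n 187
0.11 13 [0.468 0.223 0.11 ] [0.495 0.239 0.125] [0.4823 0.2305 0.1143]
0.13 5 [0.489 0.222 0.134] [0.5   0.228 0.141] [0.4943 0.2241 0.1369]
0.17 28 [0.461 0.221 0.17 ] [0.5   0.238 0.186] [0.4816 0.2288 0.1773]
0.19 16 [0.461 0.222 0.191] [0.496 0.238 0.209] [0.4797 0.2292 0.202 ]
0.21 48 [0.461 0.223 0.211] [0.501 0.248 0.23 ] [0.4811 0.2326 0.2181]
0.23 12 [0.468 0.226 0.232] [0.49  0.235 0.246] [0.4773 0.2304 0.2404]
0.25 62 [0.467 0.226 0.251] [0.492 0.245 0.266] [0.4791 0.2349 0.2596]
plate dir [-0.90354129  0.42850103] 154.62753042431945 [0.01163956 0.00384662] [0.480718   0.23191482]
axis [0.48003748 0.23773652] 64 0.0010261749440365862
rod x(y) [-0.07071731  0.68617272] n 248 z quantiles [0.24417253 0.24631803 0.24820733 0.24950634 0.25169248] ymin -0.10819669611626143
post axis [0.68221435 0.06725609] 117 0.0006600003722371395
```

```bash
cat >> h.py <<'E'
def box(P,c,h):
    q=abs(P-c)-h; return np.linalg.norm(np.maximum(q,0),axis=1)+np.minimum(q.max(1),0)
def cyl(P,r,z0,z1):
    q=np.stack([np.hypot(P[:,0],P[:,1])-r,abs(P[:,2]-(z0+z1)/2)-(z1-z0)/2],1)
    return np.linalg.norm(np.maximum(q,0),axis=1)+np.minimum(q.max(1),0)
def lampsdf(P):
    B=lambda x0,x1,z0,z1: box(P,np.array([(x0+x1)/2,0,(z0+z1)/2]),np.array([(x1-x0)/2,.006,(z1-z0)/2]))
    return np.min([cyl(P,.033,0,.092),B(-.022,-.010,.092,.21),B(.010,.020,.161,.21),B(-.021,.021,.204,.219),B(-.013,.013,.219,.26)],0)
def fitlamp(Q,x0):
    from scipy.optimize import least_squares
    def f(k):
        c,s=np.cos(k[3]),np.sin(k[3]); D=Q-k[:3]
        return lampsdf(np.stack([c*D[:,0]+s*D[:,1],-s*D[:,0]+c*D[:,1],D[:,2]],1))
    return least_squares(f,x0,loss='soft_l1',f_scale=.002)
E
python3 - <<'E'
from h import *
allQ=[]
for n in("side","top"):
    p,d=load(n,0); W=cloud(n,d); C=p.astype(int)
    m=(W[...,2]>0.02)&(W[...,2]<.275)&(np.hypot(W[...,0]-.48,W[...,1]-.232)<.042)&(abs(C[...,0]-C[...,2])<45)&(C[...,2]<C[...,0]+15)
    Q=W[m]; allQ.append(Q)
    for y0 in (2.7,-.4):
        r=fitlamp(Q,[.48,.233,0,y0]); print(n,len(Q),r.x.round(4),np.degrees(r.x[3]),r.cost,np.median(abs(r.fun)))
for y0 in (2.7,-.4):
    r=fitlamp(np.vstack(allQ),[.48,.233,0,y0]); print("both",r.x.round(4),np.degrees(r.x[3]),r.cost)
# neighbours
for n in("side","top"):
    p,d=load(n,0); W=cloud(n,d); C=p.astype(int)
    blue=(C[...,2]>C[...,0]+40)&(C[...,2]>C[...,1]+25)&(W[...,0]<.7)&(W[...,1]<.4)&(W[...,1]>.1)
    pur=(C[...,2]>C[...,1]+25)&(C[...,0]>C[...,1]+25)&(W[...,0]<.7)
    for nm,m in(("blue",blue),("pur",pur)):
        q=W[m]; q=q[(q[:,2]>.21)]; print(n,nm,len(q), q.min(0).round(3) if len(q) else 0,q.max(0).round(3) if len(q) else 0)
        if nm=="pur" and len(q)>10:
            _,l,c=cv2.kmeans(q[:,:2].astype(np.float32),2,None,(3,50,1e-5),5,0); print(c)
E
```

```text
side 1056 [4.7940e-01 2.3780e-01 8.0000e-04 2.6685e+00] 152.89114439776742 0.002231873218227143 0.001321561754908998
side 1056 [ 0.4808  0.2372  0.0006 -0.4393] -25.17217597361685 0.005100635311919615 0.0014885018374977289
top 532 [4.7840e-01 2.3700e-01 1.2000e-03 2.6697e+00] 152.96043866037238 0.0012554790737088308 0.0012227146248360524
top 532 [ 0.4809  0.2358  0.001  -0.4208] -24.112664087235153 0.0015567334004946197 0.0012988096819601738
both [4.7920e-01 2.3760e-01 1.0000e-03 2.6658e+00] 152.73939327212094 0.0035447640949979506
both [ 0.4808  0.2368  0.0008 -0.4319] -24.74395079113779 0.00672057035298576
side blue 30 [0.502 0.359 0.216] [0.527 0.373 0.262]
side pur 121 [0.361 0.116 0.21 ] [0.401 0.262 0.263]
[[0.37162346 0.24666555]
 [0.3878132  0.12817733]]
top blue 49 [0.504 0.362 0.216] [0.537 0.376 0.264]
top pur 149 [0.36  0.12  0.214] [0.398 0.267 0.265]
[[0.3831694  0.13314065]
 [0.37170565 0.2516915 ]]
```

{"op": "move_arm", "data": {"increments": [{"tx": -50},{"tx": -95},{"tx": -95,"ty": -43,"tz": -21,"wx": 0.01},{"tx": -95,"ty": -86,"tz": -42,"wx": 0.02},{"tx": -95,"ty": -130,"tz": -63,"wx": 0.03},{"tx": -95,"ty": -173,"tz": -84,"wx": 0.04},{"tx": -95,"ty": -216,"tz": -105,"wx": 0.05},{"tx": -95,"ty": -259,"tz": -126,"wx": 0.06},{"tx": -95,"ty": -302,"tz": -146,"wx": 0.068},{"tx": -95,"ty": -346,"tz": -167,"wx": 0.068},{"tx": -95,"ty": -346,"tz": -167,"wx": 0.068},{"tx": -95,"ty": -346,"tz": -167,"wx": 0.068}], "hand": 50}}

```text
validation failed for argument at $.in...
```

{"op": "move_arm", "data": {"increments": [{"tx": -50,"ty": 0,"tz": 0,"wx": 0,"wy": 0,"wz": 0},{"tx": -95,"ty": 0,"tz": 0,"wx": 0,"wy": 0,"wz": 0}], "hand": 50}}

```text
time: 0.3
tool_pos: [0.2261, 0.5269, 0.2991]
orientation: [[-0.003, -0.919, 0.395], [-0.005, 0.395, 0.919], [-1.0, 0.001, -0.006]]
force: [0.8, 0.8, 0.5]
opening: 0.0815
```

{"op": "move_arm", "data": {"increments": [{"tx": 0,"ty": -43,"tz": -21,"wx": 0.01,"wy": 0,"wz": 0},{"tx": 0,"ty": -86,"tz": -42,"wx": 0.02,"wy": 0,"wz": 0},{"tx": 0,"ty": -130,"tz": -63,"wx": 0.03,"wy": 0,"wz": 0},{"tx": 0,"ty": -173,"tz": -84,"wx": 0.04,"wy": 0,"wz": 0},{"tx": 0,"ty": -216,"tz": -105,"wx": 0.05,"wy": 0,"wz": 0},{"tx": 0,"ty": -259,"tz": -126,"wx": 0.06,"wy": 0,"wz": 0},{"tx": 0,"ty": -302,"tz": -146,"wx": 0.068,"wy": 0,"wz": 0},{"tx": 0,"ty": -346,"tz": -167,"wx": 0.068,"wy": 0,"wz": 0},{"tx": 0,"ty": -346,"tz": -167,"wx": 0.068,"wy": 0,"wz": 0},{"tx": 0,"ty": -346,"tz": -167,"wx": 0.068,"wy": 0,"wz": 0}]}}

```text
time: 1.3
tool_pos: [0.4791, 0.2373, 0.2997]
orientation: [[-0.002, -0.889, 0.459], [0.0, 0.459, 0.889], [-1.0, 0.002, -0.001]]
force: [0.3, 1.0, -0.6]
opening: 0.0501
```

```bash
python3 - <<'E'
from h import *
cap("side",1); crop("side",1,220,60,140,130,5)
print(proj("side",[.4791,.2373,.30]),robot.sense()['tool_pos'])
E
```

```text
[276.3173579  107.44814065] [0.47851031 0.23830689 0.2998768 ]
```

View pics/side1_c220_60.png

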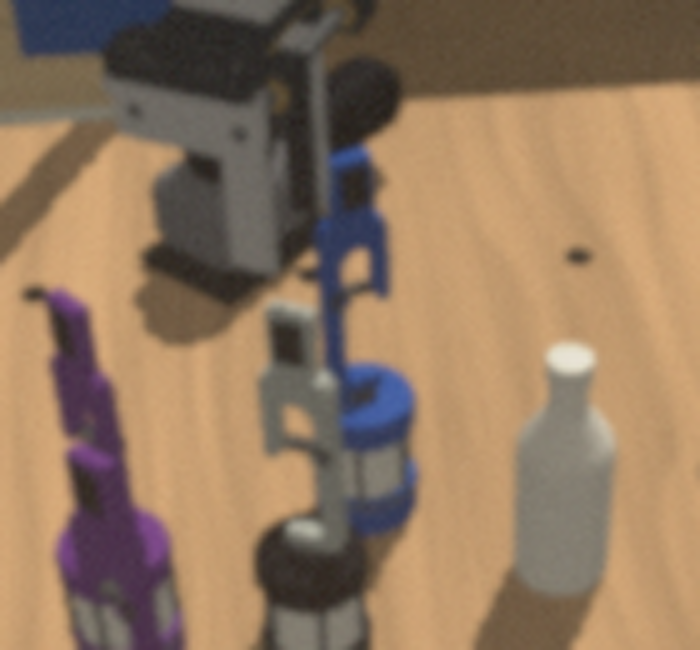

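The side view shows the open fingers straight above the lug at crop (290,310), straddling the plate. I'll go down and close.

{"op": "move_arm", "data": {"increments": [{"tx": 25,"ty": 0,"tz": 0,"wx": 0,"wy": 0,"wz": 0},{"tx": 50,"ty": 0,"tz": 0,"wx": 0,"wy": 0,"wz": 0},{"tx": 65,"ty": 0,"tz": 0,"wx": 0,"wy": 0,"wz": 0},{"tx": 75,"ty": 0,"tz": 0,"wx": 0,"wy": 0,"wz": 0},{"tx": 75,"ty": 0,"tz": 0,"wx": 0,"wy": 0,"wz": 0}]}}

```text
time: 1.85
tool_pos: [0.4771, 0.2391, 0.2239]
orientation: [[-0.003, -0.891, 0.454], [-0.001, 0.454, 0.891], [-1.0, 0.003, -0.002]]
force: [-0.4, 0.2, 0.3]
opening: 0.0499
```

{"op": "move_arm", "data": {"increments": [{"tx": 0,"ty": 0,"tz": 0,"wx": 0,"wy": 0,"wz": 0},{"tx": 0,"ty": 0,"tz": 0,"wx": 0,"wy": 0,"wz": 0},{"tx": 0,"ty": 0,"tz": 0,"wx": 0,"wy": 0,"wz": 0},{"tx": 0,"ty": 0,"tz": 0,"wx": 0,"wy": 0,"wz": 0},{"tx": 0,"ty": 0,"tz": 0,"wx": 0,"wy": 0,"wz": 0},{"tx": 0,"ty": 0,"tz": 0,"wx": 0,"wy": 0,"wz": 0}], "hand": 0, "squeeze": 45}}

```text
time: 2.45
tool_pos: [0.4787, 0.2379, 0.2258]
orientation: [[-0.001, -0.89, 0.457], [-0.001, 0.457, 0.89], [-1.0, 0.0, -0.001]]
force: [-2.0, -0.5, 1.9]
opening: 0.0119
```

```bash
python3 - <<'E'
from h import *
print(robot.sense()); cap("side",2); crop("side",2,220,60,140,130,5)
# rod triangulation from image 0: centre line pixels by cloud-mask in each view
L={}
for n in("side","top"):
    p,d=load(n,0); W=cloud(n,d)
    m=(W[...,2]>0.23)&(W[...,2]<.262)&(W[...,1]<0.02)&(W[...,1]>-.095)&(abs(W[...,0]-.69)<.03)
    L[n]=m; print(n,m.sum())
from scipy.optimize import least_squares
# model: axis x=a+b*y, z=h ; per-view, mask centroid line vs projected axis
def f(k):
    r=[]
    for n in L:
        v,u=np.nonzero(L[n])
        P0=proj(n,[k[0]+k[1]*-.095,-.095,k[2]]);P1=proj(n,[k[0]+k[1]*.02,.02,k[2]])
        t=(P1-P0)/np.linalg.norm(P1-P0); nn=np.array([-t[1],t[0]])
        dd=(np.stack([u,v],1)-P0)@nn; s=(np.stack([u,v],1)-P0)@t
        k1=np.polyfit(s,dd,1); r+= list(np.polyval(k1,[s.min(),s.max()]))
    return r
r=least_squares(f,[.686,-.07,.243]); print(r.x,r.fun)
E
```

```text
{'time': 2.45, 'joint_pos': array([ 2.99562293e-01,  1.05527661e-01,  1.61501321e+00, -3.66590702e-04,
        1.42204175e+00, -7.97091934e-01]), 'qd': array([-0.00136568, -0.00043248, -0.00211846, -0.00054491, -0.00417632,
       -0.00048518]), 'effort': array([  0.13234665, -31.97588325, -28.23374927,   0.22629391,
        -0.58790825,  -0.03344174]), 'tool_pos': array([0.4786627 , 0.23792627, 0.22575404]), 'orientation': array([[-8.38885276e-04, -8.89709441e-01,  4.56526458e-01],
       [-6.38535670e-04,  4.56527002e-01,  8.89709328e-01],
       [-9.99999444e-01,  4.54855628e-04, -9.51084994e-04]]), 'force': array([-1.99463411, -0.49854941,  1.8631145 ]), 'moment': array([-0.31827959,  0.39740806, -0.04443028]), 'opening': 0.01189602736101529}
side 242
top 218
[ 0.68690922 -0.06895508  0.24503787] [-0.0415886   0.04553252  0.04967209 -0.04963393]
```

View pics/side2_c220_60.png

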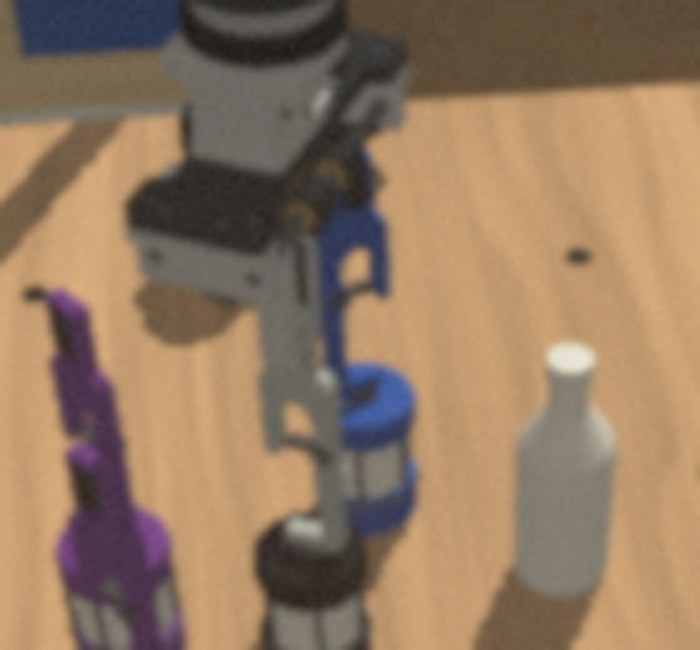

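{"op": "move_arm", "data": {"increments": [{"tx": -10,"ty": 0,"tz": 0,"wx": 0,"wy": 0,"wz": 0},{"tx": -30,"ty": 0,"tz": 0,"wx": 0,"wy": 0,"wz": 0},{"tx": -55,"ty": 0,"tz": 0,"wx": 0,"wy": 0,"wz": 0},{"tx": -80,"ty": 0,"tz": 0,"wx": 0,"wy": 0,"wz": 0},{"tx": -100,"ty": 0,"tz": 0,"wx": 0,"wy": 0,"wz": 0},{"tx": -110,"ty": 0,"tz": 0,"wx": 0,"wy": 0,"wz": 0},{"tx": -110,"ty": 0,"tz": 0,"wx": 0,"wy": 0,"wz": 0},{"tx": -110,"ty": 0,"tz": 0,"wx": 0,"wy": 0,"wz": 0}]}}

```text
time: 3.3
tool_pos: [0.4784, 0.2381, 0.3341]
orientation: [[-0.002, -0.89, 0.456], [-0.001, 0.456, 0.89], [-1.0, 0.002, -0.001]]
force: [-0.7, 0.5, -4.7]
opening: 0.012
```

```bash
python3 - <<'E'
from h import *
s=robot.sense();print(s['tool_pos'],s['orientation'],s['force'],s['moment'],s['opening'])
E
```

```text
[0.478407   0.2381485  0.33407743] [[-2.17115645e-03 -8.89847946e-01  4.56252034e-01]
 [-5.60748187e-04  4.56254121e-01  8.89849348e-01]
 [-9.99997486e-01  1.67615965e-03 -1.48957970e-03]] [-0.72167519  0.54095416 -4.70364277] [-0.01740829  0.00055364 -0.00349767] 0.012036144581002264
```

{"op": "move_arm", "data": {"increments": [{"tx": 0,"ty": -10,"tz": -10,"wx": -0.02,"wy": 0,"wz": 0},{"tx": 0,"ty": -28,"tz": -30,"wx": -0.06,"wy": 0,"wz": 0},{"tx": 0,"ty": -50,"tz": -53,"wx": -0.1,"wy": 0,"wz": 0},{"tx": 0,"ty": -72,"tz": -76,"wx": -0.14,"wy": 0,"wz": 0},{"tx": 0,"ty": -94,"tz": -100,"wx": -0.18,"wy": 0,"wz": 0},{"tx": 0,"ty": -116,"tz": -123,"wx": -0.22,"wy": 0,"wz": 0},{"tx": 0,"ty": -138,"tz": -146,"wx": -0.26,"wy": 0,"wz": 0},{"tx": 0,"ty": -160,"tz": -170,"wx": -0.3,"wy": 0,"wz": 0},{"tx": 0,"ty": -182,"tz": -193,"wx": -0.34,"wy": 0,"wz": 0},{"tx": 0,"ty": -204,"tz": -217,"wx": -0.38,"wy": 0,"wz": 0},{"tx": 0,"ty": -226,"tz": -240,"wx": -0.42,"wy": 0,"wz": 0},{"tx": 0,"ty": -248,"tz": -263,"wx": -0.46,"wy": 0,"wz": 0},{"tx": 0,"ty": -270,"tz": -287,"wx": -0.5,"wy": 0,"wz": 0},{"tx": 0,"ty": -288,"tz": -306,"wx": -0.53,"wy": 0,"wz": 0},{"tx": 0,"ty": -298,"tz": -317,"wx": -0.544,"wy": 0,"wz": 0},{"tx": 0,"ty": -298,"tz": -317,"wx": -0.544,"wy": 0,"wz": 0},{"tx": 0,"ty": -298,"tz": -317,"wx": -0.544,"wy": 0,"wz": 0}]}}

```text
time: 5.0
tool_pos: [0.5987, -0.179, 0.3334]
orientation: [[-0.003, -0.998, -0.07], [0.003, -0.07, 0.998], [-1.0, 0.003, 0.003]]
force: [-0.3, 0.3, -4.4]
opening: 0.0122
```

{"op": "move_arm", "data": {"increments": [{"tx": 0,"ty": -10,"tz": -1,"wx": 0,"wy": 0,"wz": 0},{"tx": 0,"ty": -30,"tz": -2,"wx": 0,"wy": 0,"wz": 0},{"tx": 0,"ty": -55,"tz": -4,"wx": 0,"wy": 0,"wz": 0},{"tx": 0,"ty": -80,"tz": -6,"wx": 0,"wy": 0,"wz": 0},{"tx": 0,"ty": -95,"tz": -7,"wx": 0,"wy": 0,"wz": 0},{"tx": 0,"ty": -101,"tz": -7,"wx": 0,"wy": 0,"wz": 0},{"tx": 0,"ty": -101,"tz": -7,"wx": 0,"wy": 0,"wz": 0},{"tx": 0,"ty": -101,"tz": -7,"wx": 0,"wy": 0,"wz": 0}]}}

```text
time: 5.8
tool_pos: [0.7004, -0.179, 0.3354]
orientation: [[-0.001, -0.997, -0.071], [0.0, -0.071, 0.997], [-1.0, 0.001, 0.0]]
force: [-0.4, 0.0, -4.2]
opening: 0.0115
```

```bash
python3 - <<'E'
from h import *
s=robot.sense();print(s['tool_pos'],s['force'])
cap("side",3); crop("side",3,330,120,180,150,4)
cap("top",3); crop("top",3,280,90,180,120,4)
Q=[]
t=s['tool_pos']
for n in("side","top"):
    p,d=load(n,3); W=cloud(n,d); C=p.astype(int)
    m=(W[...,2]>0.09)&(W[...,2]<.32)&(np.hypot(W[...,0]-t[0],W[...,1]-t[1])<.042); q=W[m]; Q.append(q)
    r=fitlamp(q,[t[0],t[1],t[2]-.225,np.radians(184)]); print(n,len(q),r.x.round(4),np.degrees(r.x[3]),np.median(abs(r.fun)))
E
```

```text
[ 0.70036744 -0.17899883  0.33538312] [-0.39669661  0.02977869 -4.16536055]
side 1859 [ 0.7022 -0.1778  0.1101  3.1779] 182.08157301773244 0.0009184108644870138
top 172 [ 0.7013 -0.1812  0.111   3.105 ] 177.9056332726033 0.0011432743438957692
```

View pics/side3_c330_120.png

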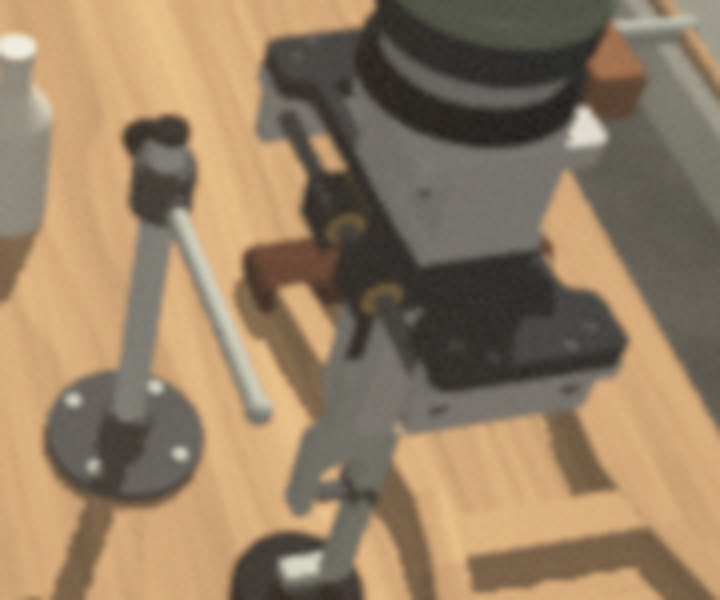

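View pics/top3_c280_90.png

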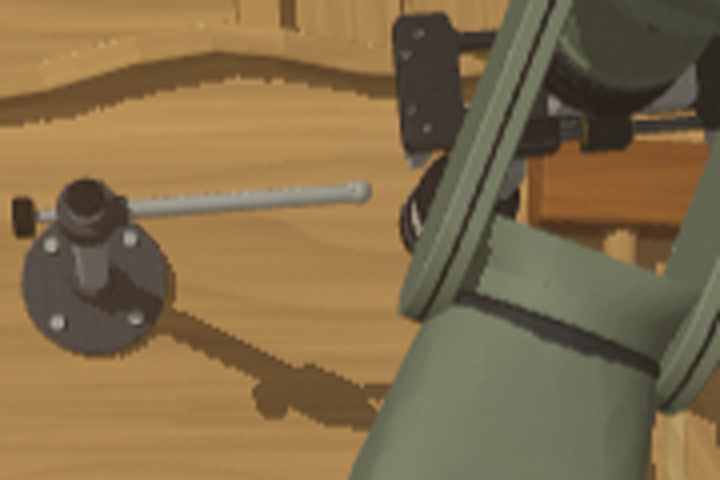

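{"op": "move_arm", "data": {"increments": [{"tx": 0,"ty": 2,"tz": 5,"wx": 0,"wy": 0,"wz": 0},{"tx": 0,"ty": 2,"tz": 15,"wx": 0,"wy": 0,"wz": 0},{"tx": 0,"ty": 2,"tz": 30,"wx": 0,"wy": 0,"wz": 0},{"tx": 0,"ty": 2,"tz": 45,"wx": 0,"wy": 0,"wz": 0},{"tx": 0,"ty": 2,"tz": 60,"wx": 0,"wy": 0,"wz": 0},{"tx": 0,"ty": 2,"tz": 75,"wx": 0,"wy": 0,"wz": 0},{"tx": 0,"ty": 2,"tz": 90,"wx": 0,"wy": 0,"wz": 0},{"tx": 0,"ty": 2,"tz": 105,"wx": 0,"wy": 0,"wz": 0},{"tx": 0,"ty": 2,"tz": 120,"wx": 0,"wy": 0,"wz": 0},{"tx": 0,"ty": 2,"tz": 128,"wx": 0,"wy": 0,"wz": 0},{"tx": 0,"ty": 2,"tz": 133,"wx": 0,"wy": 0,"wz": 0},{"tx": 0,"ty": 2,"tz": 133,"wx": 0,"wy": 0,"wz": 0},{"tx": 0,"ty": 2,"tz": 133,"wx": 0,"wy": 0,"wz": 0}]}}

```text
time: 7.2
tool_pos: [0.6895, -0.0477, 0.3354]
orientation: [[0.0, -0.998, -0.07], [-0.001, -0.07, 0.998], [-1.0, 0.0, -0.001]]
force: [-0.4, 0.5, -4.7]
opening: 0.0119
```

```bash
python3 - <<'E'
from h import *
s=robot.sense();print(s['tool_pos'],s['force'],s['moment'])
cap("side",4); crop("side",4,330,120,140,150,4)
t=s['tool_pos']
p,d=load("side",4); W=cloud("side",d)
m=(W[...,2]>0.09)&(W[...,2]<.32)&(np.hypot(W[...,0]-t[0],W[...,1]-t[1])<.040); q=W[m]
# exclude rod pts
q=q[~((abs(q[:,2]-.244)<.012)&(q[:,0]<.697)&(q[:,0]>.677))]
r=fitlamp(q,[t[0],t[1],t[2]-.225,np.radians(184)]); print(len(q),r.x.round(4),np.degrees(r.x[3]),np.median(abs(r.fun)))
m=(W[...,2]>0.225)&(W[...,2]<.265)&(W[...,1]<-.055)&(W[...,1]>-.1)&(abs(W[...,0]-.69)<.02); q=W[m]; print("rod x at y=-.045",np.polyval(np.polyfit(q[:,1],q[:,0],1),-.045),len(q))
E
```

```text
[ 0.6894721  -0.04770198  0.33541578] [-0.35717119  0.45094873 -4.68945411] [-0.046694    0.01845881 -0.01728252]
1444 [ 0.6916 -0.0465  0.1104  3.1752] 181.92552118845867 0.0011081324992927785
rod x at y=-.045 0.6894456809673569 101
```

View pics/side4_c330_120.png

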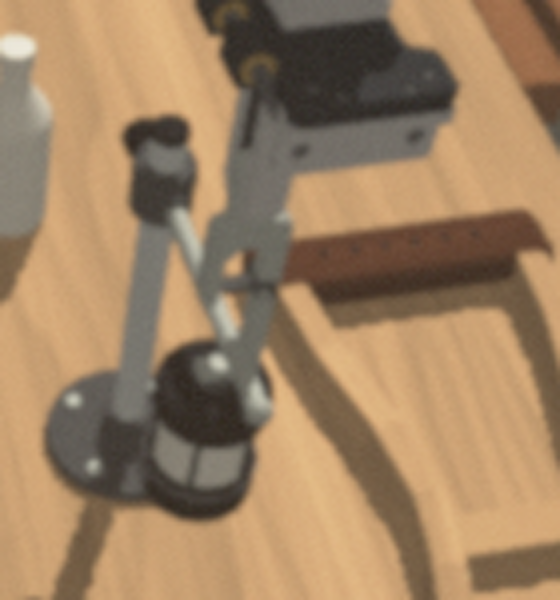

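{"op": "move_arm", "data": {"increments": [{"tx": 3,"ty": 1.5,"tz": 2,"wx": 0,"wy": 0,"wz": 0},{"tx": 7,"ty": 1.5,"tz": 2,"wx": 0,"wy": 0,"wz": 0},{"tx": 11,"ty": 1.5,"tz": 2,"wx": 0,"wy": 0,"wz": 0},{"tx": 14,"ty": 1.5,"tz": 2,"wx": 0,"wy": 0,"wz": 0},{"tx": 16,"ty": 1.5,"tz": 2,"wx": 0,"wy": 0,"wz": 0},{"tx": 16,"ty": 1.5,"tz": 2,"wx": 0,"wy": 0,"wz": 0},{"tx": 16,"ty": 1.5,"tz": 2,"wx": 0,"wy": 0,"wz": 0}]}}

```text
time: 7.95
tool_pos: [0.6878, -0.0453, 0.3195]
orientation: [[0.0, -0.998, -0.07], [-0.0, -0.07, 0.998], [-1.0, -0.0, -0.0]]
force: [0.9, 0.7, -5.2]
opening: 0.012
```

```bash
python3 - <<'E'
from h import *
s=robot.sense();print(s['tool_pos'],s['force'],s['moment'])
cap("side",5); crop("side",5,360,150,70,70,8)
t=s['tool_pos']
p,d=load("side",5); W=cloud("side",d)
m=(W[...,2]>0.08)&(W[...,2]<.30)&(np.hypot(W[...,0]-t[0],W[...,1]-t[1])<.040); q=W[m]
q=q[~((abs(q[:,2]-.244)<.012)&(q[:,0]<.697)&(q[:,0]>.677))]
r=fitlamp(q,[t[0],t[1],t[2]-.225,np.radians(184)]); print(len(q),r.x.round(4),np.degrees(r.x[3]),np.median(abs(r.fun)))
# overlay predicted outline
c,sn=np.cos(r.x[3]),np.sin(r.x[3])
for nm,k in dict(billL=(.020,-.0,.165),billR=(.010,0,.165),shankL=(-.010,0,.165),shankR=(-.022,0,.165)).items():
    X=[r.x[0]+c*k[0]-sn*k[1],r.x[1]+sn*k[0]+c*k[1],r.x[2]+k[2]]; print(nm,((proj("side",X)-[360,150])*8).round())
for yy in(-.1,-.055,-.045,-.035): print(yy,((proj("side",[.6869-.069*yy,yy,.244])-[360,150])*8).round())
E
```

```text
[ 0.68781569 -0.04525011  0.3194594 ] [ 0.89346608  0.73069041 -5.15882445] [ 0.02081094 -0.00638623 -0.01799515]
1379 [ 0.6899 -0.0438  0.0944  3.1698] 181.61858974103737 0.0011534290169515349
billL [137. 374.]
billR [175. 370.]
shankL [248. 361.]
shankR [293. 356.]
-0.1 [272. 568.]
-0.055 [216. 436.]
-0.045 [205. 408.]
-0.035 [193. 380.]
```

View pics/side5_c360_150.png

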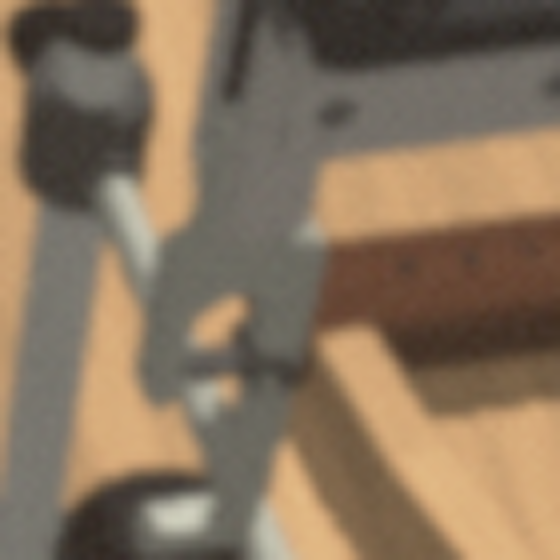

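{"op": "move_arm", "data": {"increments": [{"tx": 1,"ty": 0,"tz": 0,"wx": 0,"wy": 0,"wz": 0},{"tx": 2,"ty": 0,"tz": 0,"wx": 0,"wy": 0,"wz": 0},{"tx": 3,"ty": 0,"tz": 0,"wx": 0,"wy": 0,"wz": 0},{"tx": 4,"ty": 0,"tz": 0,"wx": 0,"wy": 0,"wz": 0},{"tx": 5,"ty": 0,"tz": 0,"wx": 0,"wy": 0,"wz": 0},{"tx": 6,"ty": 0,"tz": 0,"wx": 0,"wy": 0,"wz": 0},{"tx": 7,"ty": 0,"tz": 0,"wx": 0,"wy": 0,"wz": 0},{"tx": 8,"ty": 0,"tz": 0,"wx": 0,"wy": 0,"wz": 0},{"tx": 8,"ty": 0,"tz": 0,"wx": 0,"wy": 0,"wz": 0}]}}

```text
time: 8.9
tool_pos: [0.6877, -0.0452, 0.3111]
orientation: [[-0.0, -0.998, -0.07], [0.0, -0.07, 0.998], [-1.0, 0.0, 0.0]]
force: [-0.3, 0.4, -5.2]
opening: 0.0116
```

{"op": "move_arm", "data": {"increments": [{"tx": 1,"ty": 0,"tz": 0,"wx": 0,"wy": 0,"wz": 0},{"tx": 2,"ty": 0,"tz": 0,"wx": 0,"wy": 0,"wz": 0},{"tx": 3,"ty": 0,"tz": 0,"wx": 0,"wy": 0,"wz": 0},{"tx": 4,"ty": 0,"tz": 0,"wx": 0,"wy": 0,"wz": 0},{"tx": 5,"ty": 0,"tz": 0,"wx": 0,"wy": 0,"wz": 0},{"tx": 6,"ty": 0,"tz": 0,"wx": 0,"wy": 0,"wz": 0}]}}

```text
time: 9.5
tool_pos: [0.6878, -0.0453, 0.3056]
orientation: [[0.0, -0.998, -0.07], [-0.0, -0.07, 0.998], [-1.0, -0.0, -0.0]]
force: [-0.4, 0.5, -0.7]
opening: 0.0119
```

{"op": "move_arm", "data": {"increments": [{"tx": 0.8,"ty": 0,"tz": 0,"wx": 0,"wy": 0,"wz": 0},{"tx": 1.6,"ty": 0,"tz": 0,"wx": 0,"wy": 0,"wz": 0},{"tx": 2.4,"ty": 0,"tz": 0,"wx": 0,"wy": 0,"wz": 0},{"tx": 3.2,"ty": 0,"tz": 0,"wx": 0,"wy": 0,"wz": 0}]}}

```text
time: 9.9
tool_pos: [0.688, -0.0453, 0.3044]
orientation: [[0.002, -0.998, -0.07], [-0.0, -0.07, 0.998], [-1.0, -0.002, -0.001]]
force: [-3.0, 1.0, 4.5]
opening: 0.0119
```

{"op": "move_arm", "data": {"increments": [{"tx": 0.6,"ty": 0,"tz": 0,"wx": 0,"wy": 0,"wz": 0},{"tx": 1.2,"ty": 0,"tz": 0,"wx": 0,"wy": 0,"wz": 0},{"tx": 1.8,"ty": 0,"tz": 0,"wx": 0,"wy": 0,"wz": 0},{"tx": 2.4,"ty": 0,"tz": 0,"wx": 0,"wy": 0,"wz": 0}]}}

```text
time: 10.3
tool_pos: [0.6881, -0.0452, 0.3023]
orientation: [[0.003, -0.998, -0.07], [-0.0, -0.07, 0.998], [-1.0, -0.003, -0.001]]
force: [-3.1, 0.1, 7.0]
opening: 0.0116
```

{"op": "move_arm", "data": {"increments": [{"tx": 0.7,"ty": 0,"tz": 0,"wx": 0,"wy": 0,"wz": 0},{"tx": 1.4,"ty": 0,"tz": 0,"wx": 0,"wy": 0,"wz": 0},{"tx": 2.1,"ty": 0,"tz": 0,"wx": 0,"wy": 0,"wz": 0},{"tx": 2.8,"ty": 0,"tz": 0,"wx": 0,"wy": 0,"wz": 0},{"tx": 3.5,"ty": 0,"tz": 0,"wx": 0,"wy": 0,"wz": 0}]}}

```text
time: 10.8
tool_pos: [0.6894, -0.0454, 0.2994]
orientation: [[0.006, -0.998, -0.07], [-0.001, -0.07, 0.998], [-1.0, -0.006, -0.001]]
force: [-0.7, 0.9, 6.7]
opening: 0.0119
```

```bash
python3 - <<'E'
from h import *
s=robot.sense();print(s['tool_pos'],s['force'],s['moment'])
cap("side",6); crop("side",6,360,150,70,70,8)
E
```

```text
[ 0.68938148 -0.0453503   0.29935893] [-0.74686124  0.91888127  6.7076998 ] [ 0.1634814   0.10544209 -0.00248661]
```

View pics/side6_c360_150.png

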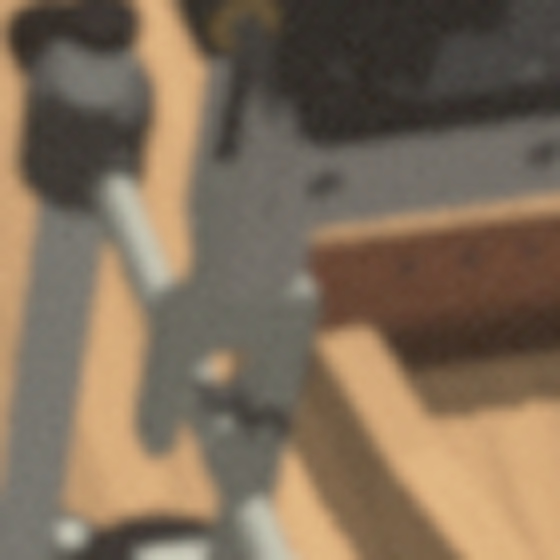

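The rod is in the throat and the dark latch tongue at crop (245,410) is lifting. I'll keep pushing slowly.

{"op": "move_arm", "data": {"increments": [{"tx": 0.8,"ty": 0,"tz": 0,"wx": 0,"wy": 0,"wz": 0},{"tx": 1.6,"ty": 0,"tz": 0,"wx": 0,"wy": 0,"wz": 0},{"tx": 2.4,"ty": 0,"tz": 0,"wx": 0,"wy": 0,"wz": 0},{"tx": 3.2,"ty": 0,"tz": 0,"wx": 0,"wy": 0,"wz": 0},{"tx": 4.0,"ty": 0,"tz": 0,"wx": 0,"wy": 0,"wz": 0},{"tx": 4.8,"ty": 0,"tz": 0,"wx": 0,"wy": 0,"wz": 0},{"tx": 5.6,"ty": 0,"tz": 0,"wx": 0,"wy": 0,"wz": 0},{"tx": 6.4,"ty": 0,"tz": 0,"wx": 0,"wy": 0,"wz": 0},{"tx": 7.2,"ty": 0,"tz": 0,"wx": 0,"wy": 0,"wz": 0},{"tx": 8,"ty": 0,"tz": 0,"wx": 0,"wy": 0,"wz": 0}]}}

```text
time: 11.85
tool_pos: [0.689, -0.0454, 0.2887]
orientation: [[0.003, -0.998, -0.07], [-0.0, -0.07, 0.998], [-1.0, -0.003, -0.001]]
force: [4.6, -0.3, 4.0]
opening: 0.0117
```

{"op": "move_arm", "data": {"increments": [{"tx": 0.8,"ty": 0,"tz": 0,"wx": 0,"wy": 0,"wz": 0},{"tx": 1.6,"ty": 0,"tz": 0,"wx": 0,"wy": 0,"wz": 0},{"tx": 2.4,"ty": 0,"tz": 0,"wx": 0,"wy": 0,"wz": 0},{"tx": 3.2,"ty": 0,"tz": 0,"wx": 0,"wy": 0,"wz": 0},{"tx": 4.0,"ty": 0,"tz": 0,"wx": 0,"wy": 0,"wz": 0},{"tx": 4.8,"ty": 0,"tz": 0,"wx": 0,"wy": 0,"wz": 0},{"tx": 5.6,"ty": 0,"tz": 0,"wx": 0,"wy": 0,"wz": 0},{"tx": 6.4,"ty": 0,"tz": 0,"wx": 0,"wy": 0,"wz": 0}]}}

```text
time: 12.65
tool_pos: [0.6876, -0.0451, 0.2808]
orientation: [[-0.001, -0.998, -0.07], [0.001, -0.07, 0.998], [-1.0, 0.001, 0.001]]
force: [4.9, 0.6, -1.1]
opening: 0.012
```

{"op": "move_arm", "data": {"increments": [{"tx": 0.6,"ty": 0,"tz": 0,"wx": 0,"wy": 0,"wz": 0},{"tx": 1.2,"ty": 0,"tz": 0,"wx": 0,"wy": 0,"wz": 0},{"tx": 1.8,"ty": 0,"tz": 0,"wx": 0,"wy": 0,"wz": 0},{"tx": 2.4,"ty": 0,"tz": 0,"wx": 0,"wy": 0,"wz": 0},{"tx": 3.0,"ty": 0,"tz": 0,"wx": 0,"wy": 0,"wz": 0}]}}

```text
time: 13.15
tool_pos: [0.6876, -0.0452, 0.2786]
orientation: [[-0.001, -0.998, -0.07], [0.0, -0.07, 0.998], [-1.0, 0.001, 0.0]]
force: [4.7, 1.3, -1.5]
opening: 0.0117
```

{"op": "move_arm", "data": {"increments": [{"tx": 0.5,"ty": 0,"tz": 0,"wx": 0,"wy": 0,"wz": 0},{"tx": 1.0,"ty": 0,"tz": 0,"wx": 0,"wy": 0,"wz": 0},{"tx": 1.5,"ty": 0,"tz": 0,"wx": 0,"wy": 0,"wz": 0},{"tx": 2.0,"ty": 0,"tz": 0,"wx": 0,"wy": 0,"wz": 0}]}}

```text
time: 13.55
tool_pos: [0.6876, -0.0452, 0.276]
orientation: [[-0.001, -0.998, -0.07], [0.0, -0.07, 0.998], [-1.0, 0.001, 0.0]]
force: [5.6, 0.2, -5.4]
opening: 0.0121
```

{"op": "move_arm", "data": {"increments": [{"tx": 0.5,"ty": 0,"tz": 0,"wx": 0,"wy": 0,"wz": 0},{"tx": 1.0,"ty": 0,"tz": 0,"wx": 0,"wy": 0,"wz": 0},{"tx": 1.5,"ty": 0,"tz": 0,"wx": 0,"wy": 0,"wz": 0},{"tx": 2.0,"ty": 0,"tz": 0,"wx": 0,"wy": 0,"wz": 0}]}}

```text
time: 13.95
tool_pos: [0.6869, -0.0452, 0.2742]
orientation: [[-0.003, -0.998, -0.07], [0.0, -0.07, 0.998], [-1.0, 0.003, 0.0]]
force: [2.1, -0.4, -4.0]
opening: 0.0119
```

{"op": "move_arm", "data": {"increments": [{"tx": 0.5,"ty": 0,"tz": 0,"wx": 0,"wy": 0,"wz": 0},{"tx": 1.0,"ty": 0,"tz": 0,"wx": 0,"wy": 0,"wz": 0},{"tx": 1.5,"ty": 0,"tz": 0,"wx": 0,"wy": 0,"wz": 0}]}}

```text
time: 14.25
tool_pos: [0.6873, -0.0453, 0.2739]
orientation: [[-0.001, -0.998, -0.07], [-0.0, -0.07, 0.998], [-1.0, 0.001, -0.0]]
force: [-0.5, 0.7, -0.1]
opening: 0.0118
```

```bash
python3 - <<'E'
from h import *
s=robot.sense();print(s['tool_pos'],s['force'],s['moment'])
cap("side",7); crop("side",7,360,160,70,70,8)
E
```

```text
[ 0.68725867 -0.04527804  0.27389458] [-0.48628436  0.70825308 -0.0716941 ] [ 0.15978677 -0.03065784  0.00463112]
```

View pics/side7_c360_160.png

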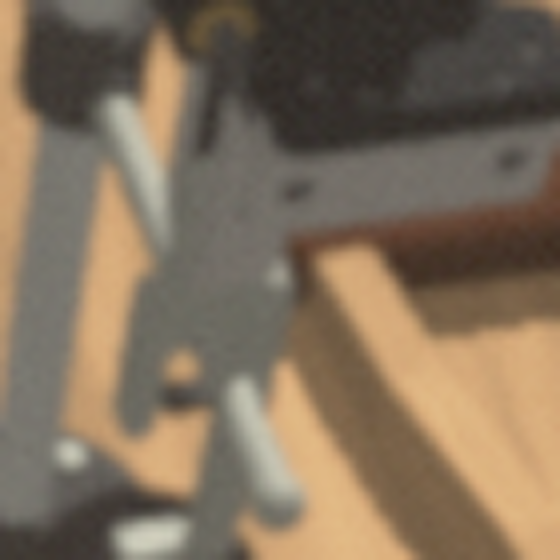

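The latch at crop (180,395) looks shut below the throat, and the pressing force is about 4.6 N. I'll hold, then raise the hook for the tug.

{"op": "move_arm", "data": {"increments": [{"tx": 0,"ty": 0,"tz": 0,"wx": 0,"wy": 0,"wz": 0},{"tx": 0,"ty": 0,"tz": 0,"wx": 0,"wy": 0,"wz": 0},{"tx": 0,"ty": 0,"tz": 0,"wx": 0,"wy": 0,"wz": 0},{"tx": -1,"ty": 0,"tz": 0,"wx": 0,"wy": 0,"wz": 0},{"tx": -2,"ty": 0,"tz": 0,"wx": 0,"wy": 0,"wz": 0},{"tx": -3,"ty": 0,"tz": 0,"wx": 0,"wy": 0,"wz": 0},{"tx": -4,"ty": 0,"tz": 0,"wx": 0,"wy": 0,"wz": 0},{"tx": -5,"ty": 0,"tz": 0,"wx": 0,"wy": 0,"wz": 0},{"tx": -6,"ty": 0,"tz": 0,"wx": 0,"wy": 0,"wz": 0},{"tx": -7,"ty": 0,"tz": 0,"wx": 0,"wy": 0,"wz": 0},{"tx": -8,"ty": 0,"tz": 0,"wx": 0,"wy": 0,"wz": 0},{"tx": -9,"ty": 0,"tz": 0,"wx": 0,"wy": 0,"wz": 0},{"tx": -10,"ty": 0,"tz": 0,"wx": 0,"wy": 0,"wz": 0},{"tx": -11,"ty": 0,"tz": 0,"wx": 0,"wy": 0,"wz": 0},{"tx": -12,"ty": 0,"tz": 0,"wx": 0,"wy": 0,"wz": 0},{"tx": -13,"ty": 0,"tz": 0,"wx": 0,"wy": 0,"wz": 0},{"tx": -14,"ty": 0,"tz": 0,"wx": 0,"wy": 0,"wz": 0}]}}

```text
time: 16.0
tool_pos: [0.6878, -0.0453, 0.2875]
orientation: [[-0.0, -0.998, -0.07], [-0.0, -0.07, 0.998], [-1.0, 0.0, -0.0]]
force: [-1.0, -0.7, -5.3]
opening: 0.0119
```

{"op": "move_arm", "data": {"increments": [{"tx": -0.7,"ty": 0,"tz": 0,"wx": 0,"wy": 0,"wz": 0},{"tx": -1.4,"ty": 0,"tz": 0,"wx": 0,"wy": 0,"wz": 0},{"tx": -2.1,"ty": 0,"tz": 0,"wx": 0,"wy": 0,"wz": 0},{"tx": -2.8,"ty": 0,"tz": 0,"wx": 0,"wy": 0,"wz": 0},{"tx": -3.5,"ty": 0,"tz": 0,"wx": 0,"wy": 0,"wz": 0}]}}

```text
time: 16.5
tool_pos: [0.6877, -0.0453, 0.29]
orientation: [[-0.001, -0.998, -0.07], [0.0, -0.07, 0.998], [-1.0, 0.001, 0.0]]
force: [1.7, -0.5, -9.2]
opening: 0.0118
```

{"op": "move_arm", "data": {"increments": [{"tx": -0.6,"ty": 0,"tz": 0,"wx": 0,"wy": 0,"wz": 0},{"tx": -1.2,"ty": 0,"tz": 0,"wx": 0,"wy": 0,"wz": 0},{"tx": -1.2,"ty": 0,"tz": 0,"wx": 0,"wy": 0,"wz": 0},{"tx": -1.2,"ty": 0,"tz": 0,"wx": 0,"wy": 0,"wz": 0}]}}

```text
time: 16.9
tool_pos: [0.6876, -0.0452, 0.2902]
orientation: [[-0.002, -0.998, -0.07], [0.0, -0.07, 0.998], [-1.0, 0.002, 0.001]]
force: [3.5, -1.0, -16.4]
opening: 0.0118
```

```bash
python3 - <<'E'
from h import *
s=robot.sense();print(s['tool_pos'],s['force'],s['moment'])
cap("side",8); crop("side",8,360,150,70,70,8)
E
```

```text
[ 0.68760252 -0.04519752  0.29024839] [  3.45962138  -0.95314287 -16.35809407] [-0.13554773 -0.88196469  0.02066109]
```

View pics/side8_c360_150.png

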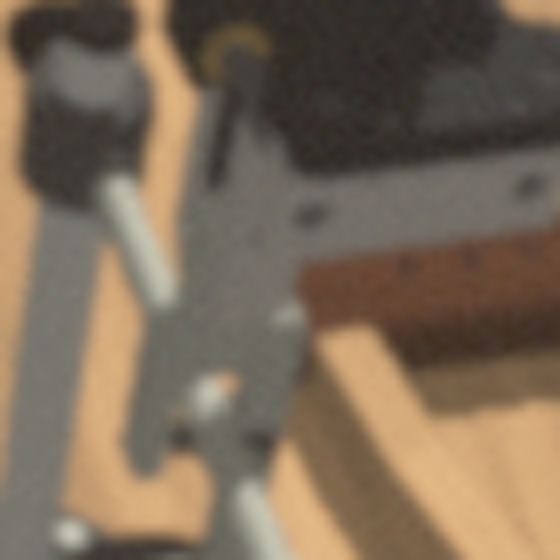

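The latch is taking about 11.7 N of pull and stays shut, with the rod resting on it at crop (205,395). I'll lower it home now.

{"op": "move_arm", "data": {"increments": [{"tx": 1,"ty": 0,"tz": 0,"wx": 0,"wy": 0,"wz": 0},{"tx": 2,"ty": 0,"tz": 0,"wx": 0,"wy": 0,"wz": 0},{"tx": 3,"ty": 0,"tz": 0,"wx": 0,"wy": 0,"wz": 0},{"tx": 4,"ty": 0,"tz": 0,"wx": 0,"wy": 0,"wz": 0},{"tx": 5,"ty": 0,"tz": 0,"wx": 0,"wy": 0,"wz": 0},{"tx": 6,"ty": 0,"tz": 0,"wx": 0,"wy": 0,"wz": 0},{"tx": 7,"ty": 0,"tz": 0,"wx": 0,"wy": 0,"wz": 0},{"tx": 8,"ty": 0,"tz": 0,"wx": 0,"wy": 0,"wz": 0},{"tx": 9,"ty": 0,"tz": 0,"wx": 0,"wy": 0,"wz": 0},{"tx": 10,"ty": 0,"tz": 0,"wx": 0,"wy": 0,"wz": 0},{"tx": 11,"ty": 0,"tz": 0,"wx": 0,"wy": 0,"wz": 0},{"tx": 12,"ty": 0,"tz": 0,"wx": 0,"wy": 0,"wz": 0},{"tx": 13,"ty": 0,"tz": 0,"wx": 0,"wy": 0,"wz": 0},{"tx": 14,"ty": 0,"tz": 0,"wx": 0,"wy": 0,"wz": 0},{"tx": 15,"ty": 0,"tz": 0,"wx": 0,"wy": 0,"wz": 0},{"tx": 16,"ty": 0,"tz": 0,"wx": 0,"wy": 0,"wz": 0},{"tx": 17,"ty": 0,"tz": 0,"wx": 0,"wy": 0,"wz": 0},{"tx": 17.6,"ty": 0,"tz": 0,"wx": 0,"wy": 0,"wz": 0},{"tx": 18.2,"ty": 0,"tz": 0,"wx": 0,"wy": 0,"wz": 0},{"tx": 18.6,"ty": 0,"tz": 0,"wx": 0,"wy": 0,"wz": 0}]}}

```text
time: 18.95
tool_pos: [0.6878, -0.0452, 0.2739]
orientation: [[0.0, -0.998, -0.07], [-0.0, -0.07, 0.998], [-1.0, -0.0, -0.0]]
force: [-0.4, -0.2, -2.3]
opening: 0.0117
```

{"op": "move_arm", "data": {"increments": [{"tx": 0.4,"ty": 0,"tz": 0,"wx": 0,"wy": 0,"wz": 0},{"tx": 0.4,"ty": 0,"tz": 0,"wx": 0,"wy": 0,"wz": 0},{"tx": 0.4,"ty": 0,"tz": 0,"wx": 0,"wy": 0,"wz": 0},{"tx": 0.4,"ty": 0,"tz": 0,"wx": 0,"wy": 0,"wz": 0}]}}

```text
time: 19.35
tool_pos: [0.6878, -0.0452, 0.2738]
orientation: [[0.001, -0.998, -0.07], [-0.0, -0.07, 0.998], [-1.0, -0.001, -0.0]]
force: [-1.3, -0.5, -1.3]
opening: 0.0118
```

{"op": "move_arm", "data": {"increments": [{"tx": 0,"ty": 0,"tz": 0,"wx": 0,"wy": 0,"wz": 0},{"tx": 0,"ty": 0,"tz": 0,"wx": 0,"wy": 0,"wz": 0},{"tx": 0,"ty": 0,"tz": 0,"wx": 0,"wy": 0,"wz": 0},{"tx": 0,"ty": 0,"tz": 0,"wx": 0,"wy": 0,"wz": 0},{"tx": 0,"ty": 0,"tz": 0,"wx": 0,"wy": 0,"wz": 0},{"tx": 0,"ty": 0,"tz": 0,"wx": 0,"wy": 0,"wz": 0}], "hand": 36}}

```text
time: 19.95
tool_pos: [0.6878, -0.0453, 0.2732]
orientation: [[0.0, -0.998, -0.07], [-0.0, -0.07, 0.998], [-1.0, -0.0, -0.0]]
force: [-0.1, 0.1, -0.2]
opening: 0.0364
```

```bash
python3 - <<'E'
from h import *
s=robot.sense();print(s['tool_pos'],s['force'],s['moment'],s['opening'])
cap("side",9); crop("side",9,350,150,80,80,7)
E
```

```text
[ 0.68783442 -0.04531547  0.27315035] [-0.13045007  0.07866068 -0.16497175] [0.08307591 0.05565906 0.00390057] 0.03635340077486279
```

View pics/side9_c350_150.png

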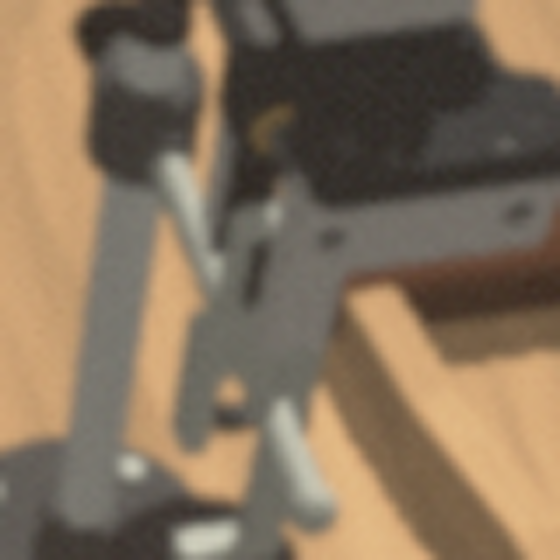

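The lamp hangs with the fingers open and clear of the lug. I'll retract straight up.

{"op": "move_arm", "data": {"increments": [{"tx": -3,"ty": 0,"tz": 0,"wx": 0,"wy": 0,"wz": 0},{"tx": -8,"ty": 0,"tz": 0,"wx": 0,"wy": 0,"wz": 0},{"tx": -15,"ty": 0,"tz": 0,"wx": 0,"wy": 0,"wz": 0},{"tx": -25,"ty": 0,"tz": 0,"wx": 0,"wy": 0,"wz": 0},{"tx": -40,"ty": 0,"tz": 0,"wx": 0,"wy": 0,"wz": 0},{"tx": -60,"ty": 0,"tz": 0,"wx": 0,"wy": 0,"wz": 0},{"tx": -80,"ty": 0,"tz": 0,"wx": 0,"wy": 0,"wz": 0},{"tx": -100,"ty": 0,"tz": 0,"wx": 0,"wy": 0,"wz": 0},{"tx": -110,"ty": 0,"tz": 0,"wx": 0,"wy": 0,"wz": 0},{"tx": -110,"ty": 0,"tz": 0,"wx": 0,"wy": 0,"wz": 0}]}}

```text
time: 21.0
tool_pos: [0.6887, -0.0454, 0.3865]
orientation: [[0.005, -0.998, -0.07], [-0.001, -0.07, 0.998], [-1.0, -0.005, -0.001]]
force: [-0.4, 0.4, 0.2]
opening: 0.0361
```

```bash
python3 - <<'E'
from h import *
s=robot.sense();print(s['tool_pos'],s['force'])
def fit(i):
    p,d=load("side",i); W=cloud("side",d)
    m=(W[...,2]>0.06)&(W[...,2]<.32)&(np.hypot(W[...,0]-.689,W[...,1]+.045)<.040); q=W[m]
    q=q[~((abs(q[:,2]-.244)<.012)&(q[:,0]<.697)&(q[:,0]>.677))]
    r=fitlamp(q,[.689,-.045,.05,np.radians(184)]); print(len(q),r.x.round(4),np.median(abs(r.fun)))
cap("side",10); fit(10)
for i in range(6): viewer.capture("top")
cap("side",11); fit(11); cap("top",11)
a=load("side",10)[0].astype(int);b=load("side",11)[0].astype(int);print("maxdiff lamp area",abs(a-b)[140:260,340:430].max(),abs(a-b).max())
a=load("side",0)[0].astype(int);print("tin/mallet diff",abs(a-b)[330:,250:470].mean(),"glue",abs(a-b)[125:182,320:345].mean())
crop("side",11,340,130,90,100,6)
E
```

```text
[ 0.68866454 -0.04543312  0.38652486] [-0.41527449  0.39081066  0.17582336]
1526 [ 0.6911 -0.044   0.0487  3.2074] 0.0011298582054842508
1526 [ 0.6912 -0.044   0.0488  3.2021] 0.0011255687859201224
maxdiff lamp area 102 115
tin/mallet diff 7.696363636363636 glue 4.584327485380117
```

View pics/side11_c340_130.png

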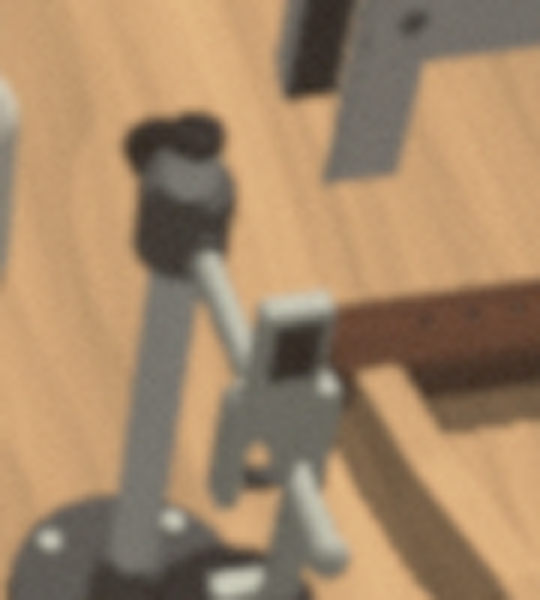

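View pics/side11.png

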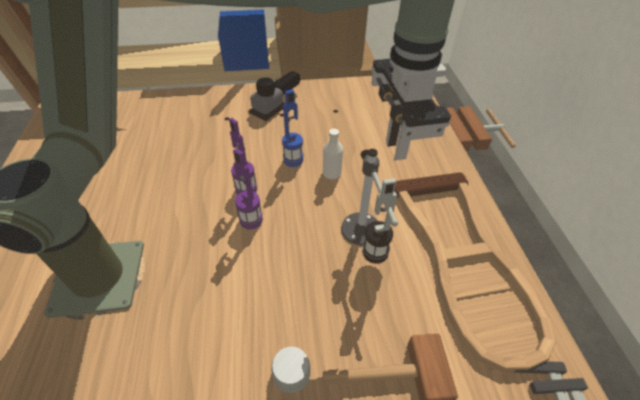

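The lamp hangs upright at about (377,243) in the full view, with the latch shut at crop (258,475). I'll let it settle, check it for motion, then hand in.

{"op": "move_arm", "data": {"increments": [{"tx": 0,"ty": 0,"tz": 0,"wx": 0,"wy": 0,"wz": 0},{"tx": 0,"ty": 0,"tz": 0,"wx": 0,"wy": 0,"wz": 0},{"tx": 0,"ty": 0,"tz": 0,"wx": 0,"wy": 0,"wz": 0},{"tx": 0,"ty": 0,"tz": 0,"wx": 0,"wy": 0,"wz": 0},{"tx": 0,"ty": 0,"tz": 0,"wx": 0,"wy": 0,"wz": 0},{"tx": 0,"ty": 0,"tz": 0,"wx": 0,"wy": 0,"wz": 0},{"tx": 0,"ty": 0,"tz": 0,"wx": 0,"wy": 0,"wz": 0},{"tx": 0,"ty": 0,"tz": 0,"wx": 0,"wy": 0,"wz": 0},{"tx": 0,"ty": 0,"tz": 0,"wx": 0,"wy": 0,"wz": 0},{"tx": 0,"ty": 0,"tz": 0,"wx": 0,"wy": 0,"wz": 0}]}}

```text
time: 22.45
tool_pos: [0.6878, -0.0453, 0.3831]
orientation: [[-0.0, -0.998, -0.07], [-0.0, -0.07, 0.998], [-1.0, 0.0, -0.0]]
force: [-0.2, -0.2, -0.2]
opening: 0.0357
```

```bash
python3 - <<'E'
from h import *
a,_=cap("side",12); b=None
for i in range(3): b,_=cap("side",13+i)
o=load("side",11)[0]
f=lambda x:x.astype(int)[175:265,360:402]
print("motion",abs(f(a)-f(b)).mean(),abs(f(o)-f(b)).mean(),abs(f(a)-f(b)).max(), "noise ref",abs(a.astype(int)-b)[280:340,150:250].mean())
robot.hand_in()
E
```

```text
motion 1.5768959435626102 1.6000881834215168 9 noise ref 1.3325555555555555
the job is handed in; nothing more can be done
```

The lantern is hanging on the rod with the latch shut, and the job was handed in at about 22.7 s; no verdict was reported.

I gripped the lantern by its lug and brought it onto the rod endwise. I then pushed down at 5 to 10 mm/s until the latch swung open and snapped shut below the rod. The readings on the way:
- **Pushing on:** I saw at most about 12 N on the rod, but force is only reported at the end of each move, so brief peaks between readings were not seen.
- **Pressing home:** about 4.6 N.
- **Tug:** I raised the hook about 16 mm, and the shut latch took a pull of about 11.7 N. I then lowered it home and let go with the rod carrying most of the weight.

**Last checks:** The side picture shows the lantern upright and the latch shut across the throat. The fitted seat height is about 0.243 m, which matches where the rod was felt. Pictures after release show no motion beyond image noise. The gripper is about 110 mm clear of the lantern.

**What disagreed:**
- **Rod height:** the two-view picture estimate was 0.245 m, the depth estimate 0.242 m, and by touch about 0.243 m.
- **Bystanders:** the pixel comparison for the tin, mallet and glue bottle was inconclusive because of noise and shadows. By eye they have not moved, and the arm stayed well clear of them.

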